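Hang a keyhole bracket on the lathe's sloping tool board

ROBOT

A 6-joint arm with a two-finger parallel gripper is mounted at the origin on the work surface. World frame = base frame: x ahead of the robot, y to its left, z up, the work surface at z = 0. Lengths are in m, angles in degrees, forces in N, time in s.
With the tool pointing down it reaches from about 0.3 to 0.75 m from the base axis. Payload 8.5 kg.
Tool frame: the origin (TCP) lies between the finger pads, 19 mm behind the fingertips; this is the grasp point; z points along the fingers, y is the line along which they close (so a half turn about z gives the same grasp; the last joint's range is limited). The gripper opens to 85 mm and grips with 20 to 120 N. Pads are 22 mm wide; open, the fingers measure 114 mm over their backs; the gripper's body (76 mm by 85 mm) begins 54 mm behind the grasp point. The pads swing forward as they close: fully open they stand 13 mm farther back than shut.
Start: joints at [-78.742, 21.807, 74.336, -0, 83.858, -12.336], TCP at [0.22, -0.504, 0.25] pointing down, gripper open.
Joint ranges: [-178.18, 178.18], [-50.72, 133.34], [12.68, 142.11], [-81.47, 261.47], [9.98, 163.14], [-165.26, 165.26]. Speed limits (degrees/s): [136.94, 136.94, 180, 180, 180, 180].

INTERFACE

Orientations are given as a 3x3 rotation matrix whose columns are the frame's x, y, z axes.
In Python, from rig import env, imaging, job, models gives the robot as it stands. The module is installed in compiled form; this text tells all that it offers.
- The arm moves only by the tool jog_arm, never from a script. Its argument "plan" is text: rows parted by semicolons, each of 7 numbers parted by spaces: the turn, a rotation vector about the tool's x, y, z in degrees, then the shift along the tool's x, y, z in cm, then the closure in counts, from 0 (fully open) to 255 (shut). In form: rx ry rz x y z claw; .... A call has 1 to 10 rows; each row shifts and turns the commanded pose from where the row before left it, along the tool's axes as they then stand; what a row does not reach is not made up. A row lasts 1/12 s, in which the tool goes at most 41.7 mm and 7.16 degrees, less where a joint would pass 70% of its speed; a pose out of reach is approached as far as the arm can. A call with a gripper value outside its range is refused whole. The fingers move at their own pace and stop on an object; "grip_force" is the grip in N (left out, the last holds). Time passes only in rows, so rows that do not move let the fingers close. It gives the time, the measured TCP pose, the force, the opening and the grip force at its end, in the units of the state.
- env.observe(): the state, without advancing time (a new reading comes with each control period).
- imaging.get_image(name): name is "side" or "top"; returns a dict with "pixels" (400x640x3 uint8, red, green, blue), "depth" (400x640 float32, m along the optical axis (not along the pixel's ray), 0 where there is no reading), "fov_y" (degrees; the focal length in pixels is half the picture's height over the tangent of half this angle, whatever the lens; pixels are square), "cx", "cy" (the principal point, pixels), "distortion" ([k1, k2, p1, p2, k3] as OpenCV has them; the pictures are not rectified), "world_from_camera" (4x4, takes a point from camera to world coordinates). Camera axes: x right, y down, z forward; pixel columns grow to the right and rows downward; lengths in m; the calibration is good to about 2 mm. A picture is of the moment at which its call begins.
- job.close_job(): hands the job in; it is judged then, once.
Trained networks look in the newest picture that a camera, given by its name, has taken for a name from the list of things; names that differ only in an ending like _2 or _b are one class to them, and where a whole thing is asked for, a point or a joint stands for the part that bears it (a point fixed in the world has none). Each returns a list of dicts, best first, with "confidence" (0 to 1); they miss things now and then, are a little off and sometimes report something else, mostly with a low value. They report only what shows in the picture. A call takes as long as a camera call. They do not tell look-alikes from the thing itself.
- models.outline_of(camera, query): "region" (400x640 bool, what is visible of it) and "bbox" ([centre column, centre row, width, height] in pixels, round what is visible of it).
- models.tip_of(camera, query): "at" ([column, row] in pixels: a listed point, or the origin of a listed thing).
The state is a dict: "time_s": time; "q": joint angles; "qvel": joint speeds; "joint_efforts": joint torques, N m; "position": TCP position; "tool_rot": TCP orientation; "ft_force": force on the tool from outside, world axes, zero at the start; "wrist_torque": the same for the moment, N m; "grip_width": finger opening in m; "gripper_force": force on a finger pad.
Only numpy, scipy, OpenCV 4.12 (cv2) and the standard library are available. Lean on these libraries where they do the work, as an engineer would, in place of code of your own. Each camera call takes 0.05 s, during which the arm holds its last target. There are 200 camera calls.

TASK

Take the blue tool bracket out of its grey cradle by its wooden arm and hang it on the screw in the sloping plywood board: feel for the screw head with the plate, let the head pass right through the round hole, then slide the bracket down the board until the screw shank stands at the very top of the narrow slot, and let go of it there, flat against the board and straight. Press gently all the way (10 N is plenty, 40 N between bracket and board or screw is too much), and leave the other things on the bench where they are.

Things in the scene. Friction and masses are not known exactly. Their poses are not given: they have to be found in the camera images.
- bracket: Keyhole bracket, about 80 g: blue plastic plate 70 mm wide, 102 mm long, 5 mm thick, with a pale wooden arm standing square out of its front. In the cradle it already leans like the board: shift and turn it about the vertical, no tipping. Origin: centre of the round hole on the back face; x horizontal, z vertical while it leans 40 deg back. See bracket_hole.
- bracket_hole (a point): Centre of the round hole (18 mm across) on the plate's back face. Axes: x square out of the plate's front, y across, z up along the plate. Plate reaches from -60 to +42 mm along z. A slot 10 mm wide runs from the hole up along z, closed at its top.
- bracket_seat (a point): Point on the back face, 18 mm above the hole centre along the plate: the screw's axis is here when the shank touches the closed top end of the slot (fully home). Same axes.
- bracket_grip (a point): Grip point in the wooden arm, on the centre line: 33 mm out from the back face, 27 mm below the hole centre along the plate. Arm: 14 mm thick (y), 27 mm along the plate, from 5 to 61 mm out from the back face, the last 6 mm a brass cap. Flat upright sides: a tool pointing straight down, closing along y, TCP here, clears the plate. Grip firmly: it can tip in the jaws. Axes as bracket_hole.
- board: The fixed sloping plywood board, 170 mm wide, on a dark foot. Its face leans back 40 deg from upright and looks along board +x (away from the robot) and upward. Origin on the bench below the middle of the face; x horizontal, y across, z vertical.
- board_face (a point): Point on the face's centre line, 125 mm above the bench; axes x square out of the face, y across, z up the slope. The face reaches from -130 to +85 mm along z. The one screw stands square out of the face at y = 0 and anywhere from z = -15 to +15 mm: it differs every time and is not measured, find it by feel or sight.
- screw_zone (a point): Same axes, 11.7 mm out from board_face: the screw head's top. Rigid screw: shank 6.5 mm thick, brass head 15 mm across, underside 7.5 mm off the face. A parallel plate's back rests on the head here: with the hole above the screw, on solid plate near the arm; with the hole below it, on the slot's edges, where it tips easily. Where hole and head meet, the plate drops to the face.
- cradle: Fixed grey cradle, 110 mm wide, leaning 40 deg like the board and facing along its own x; a bottom lip 7 mm high carries the bracket's lower edge. Origin on the bench under it. The bracket lifts straight up out of it.
- wax_tin: yellow tin, 64 mm across, 45 mm high, a bystander; origin under its centre
- blank: wooden round blank lying down, 36 mm thick, 130 mm long, a bystander; origin on its underside as built
- bowl: dark wooden bowl, 110 mm across, 50 mm high, a bystander; origin under its centre
- gouge: screwdriver-shaped hand tool, 220 mm long, wooden handle, lying on the bench, a bystander
- spanner: spanner 160 mm long, a bystander
- oil: amber bottle, 56 mm across, 120 mm high, a bystander; origin under its centre
- faceplate: steel ring, 80 mm across, 14 mm high, a bystander; origin under its centre
Mind the look-alikes: they are no part of the job. Several things have the shape of the bracket; the one meant has the colours described above.

How it is judged:
By the outcome, as a careful person would: the job done as asked, in the order asked, and still so for the second after the job is handed in, with the robot touching nothing.
It also fails if it takes over 58 s, if anything falls off the work surface, if the arm or the gripper's body presses on something with over 40 N, if the wrist force passes 120 N, or if a joint passes its speed limit or range.

## Working session

There is one attempt and no reset: what is moved stays moved. The work goes in short steps, Python scripts to look and compute and a tool call to move; the robot and the scene stay as the last step left them, time stands still between calls to the robot, and variables do not carry over. Pictures are saved under pics/ and viewed, at most 10 in all, crops included, and the job is handed in when it is done.

Besides the shell and the picture viewer there is one more tool, called after "Request:" in YAML: its name, and indented under it one key for each argument. jog_arm: Moves the arm, as the interface text tells. Its arguments: {"type":"object","properties":{"plan":{"type":"string"},"grip_force":{"type":"number"}},"required":["plan"]}

```bash
mkdir -p pics; cat > h.py <<'E'
import numpy as np, cv2
from rig import env, imaging, job, models
def K(im):
    f=200/np.tan(np.radians(im["fov_y"]/2)); return np.array([[f,0,im["cx"]],[0,f,im["cy"]],[0,0,1.]])
def world(im,pts,d=None):
    pts=np.asarray(pts,float).reshape(-1,2)
    if d is None: d=im["depth"][pts[:,1].round().astype(int),pts[:,0].round().astype(int)]
    u=cv2.undistortPoints(pts[:,None],K(im),np.array(im["distortion"]))[:,0]
    c=np.c_[u,np.ones(len(u))]*np.asarray(d)[:,None]
    T=np.array(im["world_from_camera"]); return c@T[:3,:3].T+T[:3,3]
def proj(im,P):
    T=np.linalg.inv(im["world_from_camera"]); P=np.asarray(P,float).reshape(-1,3)@T[:3,:3].T+T[:3,3]
    return cv2.projectPoints(P,np.zeros(3),np.zeros(3),K(im),np.array(im["distortion"]))[0][:,0]
E
python3 - <<'E'
from h import *
ims={}
for c in("top","side"):
    im=imaging.get_image(c); ims[c]=im; cv2.imwrite(f"pics/{c}0.png",im["pixels"][:,:,::-1])
    print(c,np.round(im["world_from_camera"],3).tolist(),im["fov_y"])
    for q in("bracket","board","cradle"):
        for r in models.outline_of(c,q)[:4]:
            m=r["region"]&(im["depth"]>0); v,u=np.nonzero(m); W=world(im,np.c_[u,v])
            print(q,round(r["confidence"],2),np.round(r["bbox"]),np.median(W,0).round(3),W.min(0).round(3),W.max(0).round(3),im["pixels"][m].mean(0).round())
    for q in("bracket_grip","bracket_hole","board_face","screw_zone","board","cradle"):
        for r in models.tip_of(c,q)[:4]: print(q,round(r["confidence"],2),np.round(r["at"],1),world(im,r["at"]).round(3))
E
```

```text
top [[0.021, -0.996, 0.09, 0.401], [-1.0, -0.02, 0.008, -0.006], [-0.006, -0.09, -0.996, 1.729], [0.0, 0.0, 0.0, 1.0]] 42.84711894013623
bracket 0.92 [365. 263.  35.  25.] [ 0.336 -0.18   0.031] [ 0.313 -0.22  -0.005] [ 0.384 -0.119  0.073] [127.  36.  21.]
bracket 0.79 [321. 253.  23.  33.] [ 0.371 -0.009  0.031] [ 0.33  -0.058 -0.001] [0.427 0.014 0.074] [149.  76.  78.]
bracket 0.57 [366. 201.  31.  34.] [ 0.54  -0.154  0.083] [ 0.495 -0.202  0.014] [ 0.597 -0.116  0.123] [ 64.  86. 139.]
board 0.75 [257. 219.  63.  78.] [0.474 0.194 0.082] [ 0.355  0.084 -0.009] [0.618 0.313 0.2  ] [169. 122.  73.]
board 0.17 [364. 201.  30.  32.] [ 0.542 -0.154  0.084] [ 0.495 -0.206  0.007] [ 0.599 -0.116  0.123] [ 65.  86. 138.]
cradle 0.63 [366. 206.  46.  47.] [ 0.518 -0.182  0.038] [ 0.453 -0.245 -0.006] [ 0.619 -0.098  0.127] [122. 118. 122.]
cradle 0.4 [258. 220.  65.  77.] [0.476 0.194 0.083] [ 0.355  0.084 -0.009] [0.618 0.315 0.2  ] [169. 122.  73.]
cradle 0.17 [366. 200.  24.  32.] [ 0.543 -0.157  0.082] [ 0.498 -0.202  0.009] [ 0.599 -0.119  0.123] [ 66.  86. 137.]
bracket_grip 0.94 
[... 1315 characters left out ...]
cket_grip 0.96 [325.1 167.4] [[ 0.563 -0.153  0.082]]
bracket_grip 0.64 [380.6 175.5] [[ 0.364 -0.191  0.023]]
bracket_grip 0.57 [278.9 208.5] [[0.705 0.018 0.041]]
bracket_grip 0.55 [383. 212.] [[ 0.359 -0.001  0.036]]
bracket_hole 0.79 [336.7 170.1] [[ 0.522 -0.135  0.089]]
bracket_hole 0.77 [394.2 177.9] [[ 0.31  -0.216 -0.008]]
bracket_hole 0.7 [372.7 214. ] [[ 0.39  -0.022  0.   ]]
board_face 0.96 [341.6 236.7] [[0.493 0.204 0.142]]
screw_zone 0.74 [341.9 236.5] [[0.492 0.204 0.143]]
screw_zone 0.54 [310.9 138.2] [[ 0.631 -0.36   0.038]]
screw_zone 0.3 [334.5 179.1] [[ 0.528 -0.121  0.058]]
board 0.75 [341.5 263.4] [[0.489 0.269 0.1  ]]
cradle 0.64 [330.9 179.9] [[ 0.54  -0.12   0.055]]
```

```bash
python3 - <<'E'
import cv2,numpy as np
t=cv2.imread("pics/top0.png");s=cv2.imread("pics/side0.png")
A=cv2.resize(t[140:300,200:440],(780,520),interpolation=cv2.INTER_CUBIC)
B=cv2.resize(s[120:320,240:440],(600,600),interpolation=cv2.INTER_CUBIC)
cv2.imwrite("pics/a.png",A);cv2.imwrite("pics/b.png",B)
E
```

```text
(no output)
```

View pics/a.png

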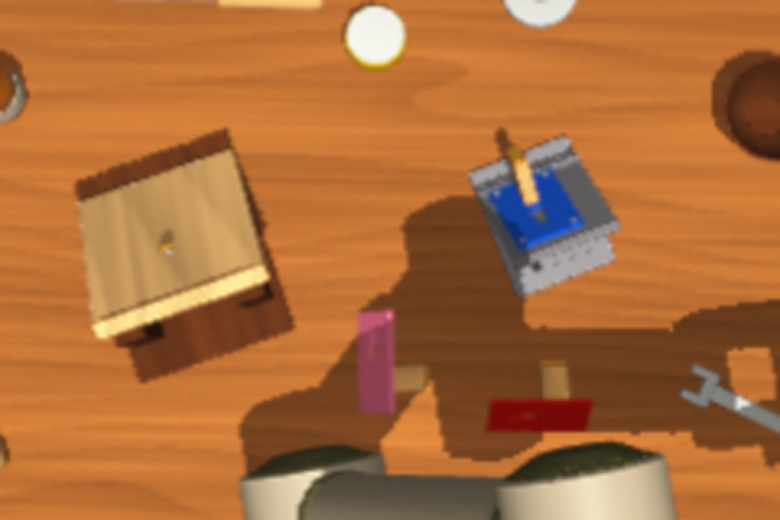

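View pics/b.png

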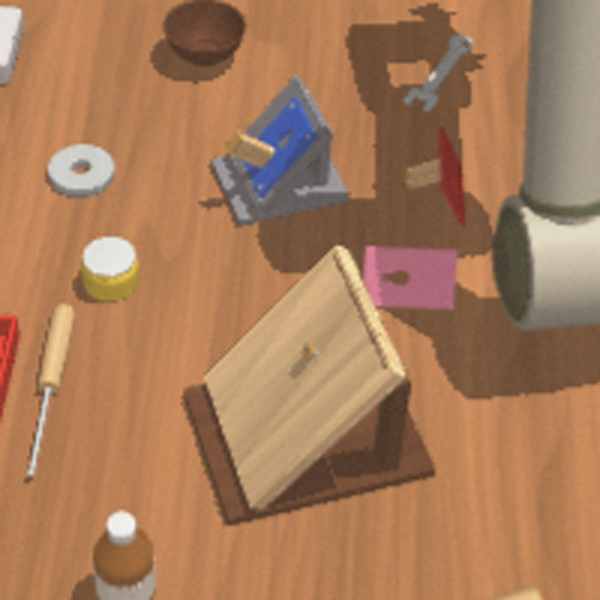

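The top crop shows the board at (175,240) with its screw head at (167,243), and the blue bracket in its grey cradle at (535,205) with the arm pointing up towards +x. The side crop shows the screw at (308,350) and the bracket at (285,145). The pink and red brackets are look-alikes.

```bash
cat > fit.py <<'E'
from h import *
def frame(n):
    # x normal, y across, z up the slope
    n=n/np.linalg.norm(n); y=np.cross([0,0,1],n); y/=np.linalg.norm(y); return np.c_[n,y,np.cross(n,y)]
def F(psi,t=40):
    p,t=np.radians([psi,t]); return frame(np.array([np.cos(t)*np.cos(p),np.cos(t)*np.sin(p),np.sin(t)]))
def plane(W,it=6):
    k=np.ones(len(W),bool)
    for _ in range(it):
        c=W[k].mean(0); n=np.linalg.svd(W[k]-c,full_matrices=False)[2][2]; n*=np.sign(n[2]); k=abs((W-c)@n)<.004
    return c,n,k
E
python3 - <<'E'
from fit import *
for c in("top","side"):
    im=imaging.get_image(c); hsv=cv2.cvtColor(im["pixels"],cv2.COLOR_RGB2HSV)
    vv,uu=np.mgrid[:400,:640]
    for name,q,ref in(("board","board",np.array([.49,.2,.14])),("bracket","bracket",np.array([.535,-.16,.08]))):
        rs=models.outline_of(c,q)
        def near(r):
            m=r["region"]&(im["depth"]>0);v,u=np.nonzero(m);return np.linalg.norm(np.median(world(im,np.c_[u,v]),0)[:2]-ref[:2])
        m=min(rs,key=near)["region"]&(im["depth"]>0)
        if name=="bracket": 
            m=cv2.dilate(m.astype(np.uint8),np.ones((9,9)))>0
            m&=(hsv[...,0]>100)&(hsv[...,0]<130)&(hsv[...,1]>120)
        v,u=np.nonzero(m); W=world(im,np.c_[u,v])
        p,n,k=plane(W)
        R=frame(n); psi=np.degrees(np.arctan2(n[1],n[0])); el=np.degrees(np.arcsin(n[2]))
        L=(W[k]-p)@R[:,1:]
        rect=cv2.minAreaRect((L*1000).astype(np.float32))
        print(c,name,len(W),k.sum(),"psi",psi.round(2),"el",el.round(2),"rms",((W[k]-p)@n).std().round(4),"rect",np.round(rect[0],1),np.round(rect[1],1),round(rect[2],1))
        print("  p",p.round(4),"rectcentre world",(p+R[:,1:]@np.array(rect[0])/1000).round(4),"L pct y",np.percentile(L[:,0],[0,1,99,100]).round(4),"z",np.percentile(L[:,1],[0,1,99,100]).round(4))
        if name=="board":
            h=(W-p)@n; j=(h>.007)&(abs((W-p)@R[:,1])<.04)&(abs((W-p)@R[:,2])<.06); print("  screw",j.sum(),W[j].mean(0).round(4) if j.any() else "", h[j].round(4), np.c_[u,v][j].mean(0))
E
```

```text
top board 3432 158 psi -70.54 el 2.96 rms 0.0022 rect [6.5 9.8] [188.6 221.5] 88.9
  p [0.4851 0.1949 0.0867] rectcentre world [0.4911 0.1975 0.0966] L pct y [-0.1061 -0.104   0.1111  0.1153] z [-0.0866 -0.0809  0.1037  0.1052]
  screw 341 [0.5127 0.1582 0.1188] [0.0802 0.0696 0.0734 0.0761 0.079  0.0602 0.0631 0.066  0.069  0.0728
 0.0764 0.0786 0.0794 0.0493 0.0523 0.0559 0.0601 0.0618 0.0669 0.0695
 0.0725 0.0761 0.0788 0.081  0.0363 0.0398 0.0425 0.0452 0.0498 0.0522
 0.0556 0.0587 0.0617 0.0659 0.0683 0.072  0.0754 0.0776 0.0813 0.0291
 0.0322 0.035  0.039  0.0418 0.0446 0.0491 0.0514 0.0544 0.0585 0.061
 0.065  0.0681 0.0702 0.074  0.0776 0.0802 0.0158 0.0194 0.022  0.0254
 0.0284 0.0318 0.035  0.0382 0.0412 0.0443 0.0483 0.0507 0.0545 0.0583
 0.0607 0.0644 0.0669 0.0704 0.0739 0.0769 0.0809 0.0812 0.008  0.0119
 0.0159 0.0183 0.0213 0.0247 0.028  0.0317 0.0348 0.0382 0.0418 0.0441
 0.0475 0.0508 0.0539 0.0581 0.0603 0.0636 0.0672 0.0699 0.0736 0.0766
 0.0792 0.0821 0.0075 0.0111 0.0152 0.0177 0.0218 0.0246 0.0277 0.0312
 0.0345 0.0381 0.0413 0.0442 0.047  0.0498 0.054  0.0574 
[... 1800 characters left out ...]
0.0357] z [-0.064  -0.0576  0.0459  0.0505]
side board 269 162 psi 112.85 el 86.74 rms 0.002 rect [-11.  -25.1] [213.9  23.7] 67.0
  p [0.76   0.14   0.0202] rectcentre world [0.7605 0.1674 0.0188] L pct y [-0.053  -0.0517  0.034   0.0357] z [-0.1235 -0.1196  0.0711  0.0747]
  screw 18 [0.7595 0.1478 0.0283] [0.0081 0.008  0.0081 0.0078 0.0071 0.0098 0.0071 0.0076 0.0099 0.0088
 0.0073 0.0076 0.0102 0.0109 0.0097 0.0099 0.0076 0.0077] [256.83333333 240.33333333]
side bracket 263 213 psi 17.35 el 39.4 rms 0.0021 rect [-5.6 -7.4] [77.1 99.8] 3.4
  p [ 0.532  -0.1545  0.0794] rectcentre world [ 0.5381 -0.1585  0.0737] L pct y [-0.0449 -0.0418  0.0312  0.0336] z [-0.0582 -0.0554  0.0415  0.0448]
```

```bash
cat >> fit.py <<'E'
from scipy.optimize import least_squares
from scipy import ndimage
vv,uu=np.mgrid[:400,:640]; UV=np.c_[uu.ravel(),vv.ravel()].astype(float)
def fitface(im,seed,psi0,colour,rad):
    """tilt-40 plane fit; returns psi, p, R, in-plane coords of inlier pixels (ray-plane), mask"""
    W=world(im,UV).reshape(400,640,3); C=np.array(im["world_from_camera"])[:3,3]
    ok=(im["depth"]>0)&colour&(np.linalg.norm(W-seed,axis=2)<rad)
    x=np.array([psi0,0.]); k=ok
    n=F(psi0)[:,0]; x[1]=np.median(W[ok&(np.linalg.norm(W-seed,axis=2)<.03)]@n)
    for it in range(8):
        k=ok&(abs(W@F(x[0])[:,0]-x[1])<(.012 if it<3 else .007))
        lab,_=ndimage.label(k); l=np.bincount(lab[k]).argmax(); k=lab==l
        x=least_squares(lambda q:(W[k]@F(q[0])[:,0]-q[1])*1e3,x,x_scale=[1,.001],loss="soft_l1").x
    R=F(x[0]); D=world(im,UV[k.ravel()],np.ones(k.sum()))-C
    P=C+D*((x[1]-C@R[:,0])/(D@R[:,0]))[:,None]
    return x,R,P,k,W
E
python3 - <<'E'
from fit import *
for c in("top","side"):
    im=imaging.get_image(c); hsv=cv2.cvtColor(im["pixels"],cv2.COLOR_RGB2HSV)
    blue=(hsv[...,0]>100)&(hsv[...,0]<130)&(hsv[...,1]>120)
    for name,seed,psi0,col,rad in(("board",np.array([.49,.2,.13]),19,hsv[...,2]>0,.17),("bracket",np.array([.535,-.16,.08]),20,blue,.09)):
        x,R,P,k,W=fitface(im,seed,psi0,col,rad)
        o=seed-R[:,0]*(seed@R[:,0]-x[1]); L=(P-o)@R[:,1:]
        rect=cv2.minAreaRect((L*1000).astype(np.float32))
        # edges per row / column, medians
        zb=np.round(L[:,1]/.003); yb=np.round(L[:,0]/.003)
        e=lambda b,a:np.array([[a[b==i].min(),a[b==i].max(),i*.003] for i in np.unique(b) if (b==i).sum()>5])
        ey=e(zb,L[:,0]); ez=e(yb,L[:,1])
        q=len(ey)//4; s=len(ez)//4
        print(c,name,k.sum(),"psi",x.round(4),"o",o.round(4),"rect",np.round(rect,1) if 0 else rect)
        print("  yedge med",np.median(ey[q:-q,:2],0).round(4),"slope",np.polyfit(ey[q:-q,2],ey[q:-q,:2].mean(1),1)[0].round(3),"zedge",np.median(ez[s:-s,:2],0).round(4))
        yc=np.median(ey[q:-q,:2],0).mean()
        print("  centreline pt",(o+R[:,1]*yc).round(4))
        if name=="board":
            # board_face = on plane, centreline, z=.125
            b=o+R[:,1]*yc; b=b+R[:,2]*(.125-b[2])/R[2,2]; print("  board_face",b.round(4))
            h=(W-b)@R; j=(h[...,0]>.006)&(h[...,0]<.025)&(abs(h[...,1])<.025)&(abs(h[...,2])<.04)
            for v,u in np.argwhere(j): print("   ",u,v,h[v,u].round(4),im["pixels"][v,u])
E
```

```text
top board 2296 psi [20.9472  0.4865] o [0.4883 0.1994 0.1285] rect ((-0.9264907836914062, -42.894775390625), (273.6388244628906, 167.97451782226562), 89.92362213134766)
  yedge med [-0.0819  0.0797] slope 0.005 zedge [-0.164   0.0888]
  centreline pt [0.4887 0.1984 0.1285]
  board_face [0.4914 0.1994 0.125 ]
    250 213 [0.0145 0.0008 0.0102] [144 103  53]
    251 213 [ 0.0107 -0.0017  0.0065] [143 101  49]
    249 214 [0.0118 0.005  0.0097] [153 112  61]
    250 214 [0.0065 0.0028 0.0037] [138  99  46]
    251 214 [ 0.0135 -0.0015  0.0159] [143 101  46]
    252 214 [ 0.0128 -0.0045  0.0167] [152 107  48]
    248 215 [0.0121 0.0086 0.0135] [176 131  74]
    249 215 [0.0127 0.0054 0.0162] [168 119  54]
    250 215 [0.0092 0.0029 0.013 ] [182 125  45]
    251 215 [ 0.0118 -0.0006  0.0185] [196 136  50]
    252 215 [ 0.0085 -0.0031  0.0157] [189 133  54]
    249 216 [0.0145 0.0057 0.024 ] [185 132  62]
    250 216 [0.0089 0.0036 0.0177] [212 150  59]
top bracket 370 psi [21.6209  0.3869] o [ 0.5348 -0.1601  0.0798] rect ((-1.5962257385253906, -2.8951377868652344), (71.37895965576172, 10
[... 1063 characters left out ...]
 [132 109  75]
    343 237 [0.0098 0.0009 0.0122] [176 136  80]
    344 237 [0.0105 0.0042 0.0159] [189 153 103]
    341 238 [0.0144 0.0024 0.0075] [150 118  75]
    342 238 [0.0126 0.0035 0.0095] [152 118  75]
    343 238 [0.0085 0.0026 0.01  ] [161 124  79]
    336 242 [ 0.0065 -0.007  -0.0196] [187 156 116]
    334 244 [ 0.0071 -0.0063 -0.0286] [189 156 114]
    334 252 [ 0.0072  0.0163 -0.0391] [183 148 112]
side bracket 254 psi [21.2409  0.3881] o [ 0.5344 -0.1602  0.0794] rect ((0.7866554260253906, -7.366096496582031), (72.03919982910156, 99.86870574951172), 0.008978554978966713)
  yedge med [-0.0333  0.0316] slope 0.015 zedge [-0.0541  0.0408]
  centreline pt [ 0.5347 -0.161   0.0794]
```

```bash
cat >> fit.py <<'E'
def tri(obs):
    A=np.zeros((3,3));b=np.zeros(3);r=[]
    for im,uv in obs:
        C=np.array(im["world_from_camera"])[:3,3]; d=world(im,uv,[1.])[0]-C; d/=np.linalg.norm(d)
        M=np.eye(3)-np.outer(d,d);A+=M;b+=M@C;r.append((C,M))
    X=np.linalg.solve(A,b); return X,[np.linalg.norm(M@(X-C)).round(4) for C,M in r]
E
python3 - <<'E'
from fit import *
I={c:imaging.get_image(c) for c in("top","side")}
R=F(21.4)
G={}
for q in("bracket_grip","bracket_hole"):
    o=[]
    for c in I:
        r=[t for t in models.tip_of(c,q) if np.linalg.norm(world(I[c],t["at"])[0][:2]-[.545,-.155])<.05][0]; o.append((I[c],r["at"]))
    G[q]=tri(o); print(q,G[q][0].round(4),G[q][1])
# from plate fit: front plane .3875 -> back .3825; lateral
print("plate frame of",{k:(R.T@v[0]).round(4) for k,v in G.items()},"grip-hole should be",[.033,0,-.027])
print("rect centre (side) in plate frame",(R.T@np.array([.5344,-.1602,.0794])).round(4), "top edge z = that+.0426")
s=np.array([.3825+.033,-.3400,0]) ; print(env.observe()["position"],env.observe()["tool_rot"],env.observe()["time_s"])
# arm pixels: wood coloured points in front of plate
for c in I:
    W=world(I[c],UV); L=(W-np.array([.5344,-.1602,.0794]))@R
    j=(L[:,0]>.012)&(L[:,0]<.07)&(abs(L[:,1])<.03)&(L[:,2]<.02)&(L[:,2]>-.07)&(W[:,2]>.03)
    print(c,j.sum(),"arm lateral med",np.median((W[j]@R)[:,1]).round(4),"zmin/max/med",np.percentile((W[j]@R)[:,2],[2,50,98]).round(4),"out max",np.percentile((W[j]@R)[:,0],98).round(4))
E
```

```text
bracket_grip [ 0.5709 -0.155   0.0747] [np.float64(0.0048), np.float64(0.0048)]
bracket_hole [ 0.523  -0.1754  0.0672] [np.float64(0.0065), np.float64(0.0065)]
plate frame of {'bracket_grip': array([ 0.4119, -0.3527, -0.2481]), 'bracket_hole': array([ 0.3672, -0.3542, -0.2204])} grip-hole should be [0.033, 0, -0.027]
rect centre (side) in plate frame [ 0.3874 -0.3441 -0.2214] top edge z = that+.0426
[ 0.22014266 -0.50400338  0.25001474] [[ 9.16389759e-01  4.00287158e-01 -1.57988511e-05]
 [ 4.00287158e-01 -9.16389759e-01  3.72490052e-06]
 [-1.29868755e-05 -9.73753789e-06 -1.00000000e+00]] 1.7
top 79 arm lateral med -0.3433 zmin/max/med [-0.2583 -0.236  -0.2296] out max 0.447
side 100 arm lateral med -0.3394 zmin/max/med [-0.2615 -0.2464 -0.2328] out max 0.4465
```

```bash
cat >> fit.py <<'E'
def delta(target):
    s=env.observe(); T=s["tool_rot"]; return ((np.asarray(target)-s["position"])@T*100).round(2)
E
python3 - <<'E'
from fit import *
R=F(21.4); g=R@[.4155,-.343,-.247]; print("grip",g.round(4))
s=env.observe();T=s["tool_rot"]@cv2.Rodrigues(np.radians([0,0,2.2]))[0]
print(T.round(3)[:, :2], ((g-s["position"])@T*100).round(2))
E
```

```text
grip [ 0.5693 -0.1453  0.0779]
[[ 0.931  0.365]
 [ 0.365 -0.931]
 [-0.    -0.   ]] [ 45.6  -20.66  17.21]
```

Request:
jog_arm:
  plan: "0 0 2.2 3.4 -1.5 0 100;0 0 0 3.6 -1.7 0 100;0 0 0 3.6 -1.7 0 100;0 0 0 3.6 -1.7 0 100;0 0 0 3.6 -1.6 0 100;0 0 0 3.6 -1.6 0 100;0 0 0 3.6 -1.6 0 100;0 0 0 3.6 -1.6 0 100;0 0 0 3.6 -1.6 0 100;0 0 0 3.6 -1.6 0 100"
  grip_force: 100

```text
time_s: 2.53
position: [0.4945, -0.2199, 0.2502]
tool_rot: [[0.931, 0.365, 0.0], [0.365, -0.931, -0.0], [0.0, 0.0, -1.0]]
ft_force: [0.0, -1.5, -0.5]
grip_width: 0.0517
gripper_force: 0.0
```

Request:
jog_arm:
  plan: "0 0 0 3.6 -1.6 0 100;0 0 0 3.6 -1.6 3 100;0 0 0 2.6 -1.26 4 100;0 0 0 0 0 4 100;0 0 0 0 0 0 100;0 0 0 0 0 0 100"

```text
time_s: 3.03
position: [0.5604, -0.1519, 0.1504]
tool_rot: [[0.931, 0.365, -0.003], [0.365, -0.931, 0.001], [-0.002, -0.003, -1.0]]
ft_force: [-0.6, -0.4, 1.0]
grip_width: 0.0521
gripper_force: 0.0
```

```bash
python3 - <<'E'
from fit import *
print(env.observe()["position"].round(4),env.observe()["tool_rot"].round(3).tolist(),env.observe()["ft_force"],env.observe()["grip_width"],delta(F(21.4)@[.4155,-.343,-.247]))
a=[]
for c,(u,v) in(("top",(365,200)),("side",(330,170))):
    im=imaging.get_image(c)["pixels"][v-40:v+40,u-32:u+32]; a.append(cv2.resize(im,(384,480),interpolation=cv2.INTER_CUBIC))
cv2.imwrite("pics/c.png",np.hstack(a)[:,:,::-1])
E
```

```text
[ 0.5604 -0.1519  0.1504] [[0.931, 0.365, -0.003], [0.365, -0.931, 0.001], [-0.002, -0.003, -1.0]] [-0.60626078 -0.36545617  0.99022873] 0.05211190211414598 [ 1.09 -0.27  7.25]
```

View pics/c.png

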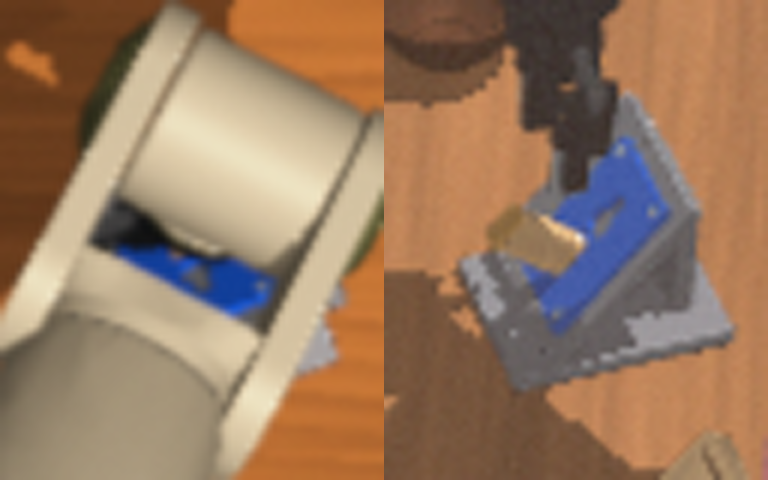

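Left (top view): the wrist covers the bracket and only its blue upper part shows. Right (side view): the gripper hangs above the plate, with the arm's tip at (510,240) still slightly ahead of it. This matches the remaining +1.1 cm in x.

Request:
jog_arm:
  plan: "0 0 0 1.09 -0.27 0 100;0 0 0 0 0 2 100;0 0 0 0 0 2 100;0 0 0 0 0 1.6 100;0 0 0 0 0 1.6 100;0 0 0 0 0 0 100;0 0 0 0 0 0 100"

```text
time_s: 3.72
position: [0.5708, -0.1459, 0.0803]
tool_rot: [[0.931, 0.364, 0.001], [0.364, -0.931, -0.001], [0.001, 0.001, -1.0]]
ft_force: [0.3, -0.1, 0.4]
grip_width: 0.0518
gripper_force: 0.0
```

```bash
python3 - <<'E'
from fit import *
s=env.observe();print(s["ft_force"],delta(F(21.4)@[.4155,-.343,-.247]))
a=[]
for c,(u,v) in(("top",(365,200)),("side",(330,170))):
    im=imaging.get_image(c)["pixels"][v-40:v+40,u-32:u+32]; a.append(cv2.resize(im,(384,480),interpolation=cv2.INTER_CUBIC))
cv2.imwrite("pics/d.png",a[1][:,:,::-1])
E
```

```text
[ 0.25709891 -0.14087786  0.42875133] [-0.11 -0.11  0.24]
```

View pics/d.png

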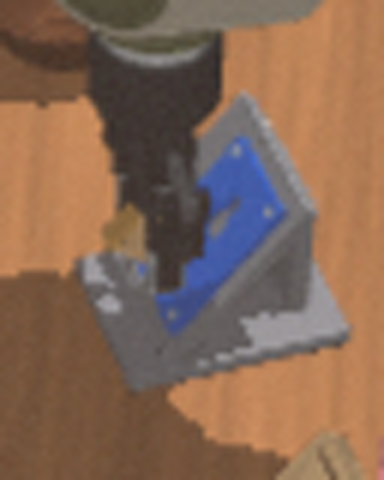

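The fingers straddle the arm at (165,240), with the brass tip showing in front at (125,230). Closing now.

Request:
jog_arm:
  plan: "0 0 0 -0.1 -0.1 0.2 100;0 0 0 0 0 0 180;0 0 0 0 0 0 255;0 0 0 0 0 0 255;0 0 0 0 0 0 255;0 0 0 0 0 0 255;0 0 0 0 0 0 255"
  grip_force: 100

```text
time_s: 4.4
position: [0.5691, -0.1452, 0.0778]
tool_rot: [[0.931, 0.365, 0.001], [0.365, -0.931, -0.001], [0.001, 0.001, -1.0]]
ft_force: [-1.0, 0.6, 5.7]
grip_width: 0.0127
gripper_force: 97.5
```

Request:
jog_arm:
  plan: "0 0 0 0 0 -0.5 255;0 0 0 0 0 -1.5 255;0 0 0 0 0 -2.5 255;0 0 0 0 0 -2.5 255;0 0 0 0 0 -2.5 255;0 0 0 0 0 -2.5 255;0 0 0 0 0 -1 255;0 0 0 0 0 0 255"

```text
time_s: 5.07
position: [0.5694, -0.1453, 0.2092]
tool_rot: [[0.931, 0.365, 0.004], [0.365, -0.931, -0.002], [0.003, 0.003, -1.0]]
ft_force: [-0.3, 0.0, -0.7]
grip_width: 0.0126
gripper_force: 97.3
```

```bash
python3 - <<'E'
from fit import *
R=F(20.8); s=.012
g=lambda h,dz:R@np.array([.4863+h+.033,.0142,0])+R[:,2]*0
bz=R.T@np.array([.4904,.2014,.125]); print(bz)
t=R@np.array([.4863+.035+.033,.0142,bz[2]+s+.012-.027]); print("target",t.round(4))
o=env.observe();T=o["tool_rot"]@cv2.Rodrigues(np.radians([0,0,.6]))[0]
print(o["position"],((t-o["position"])@T*100).round(2),o["grip_width"],o["ft_force"])
E
```

```text
[ 0.48631911  0.01412944 -0.24489427]
target [0.5409 0.2206 0.1664]
[ 0.56937012 -0.14526122  0.20921499] [ 10.31 -35.23   4.2 ] 0.012621390615905155 [-2.77174965e-01  3.73610571e-04 -6.85276529e-01]
```

Request:
jog_arm:
  plan: "0 0 0.6 0.8 -3.2 0 255;0 0 0 1 -3.6 0 255;0 0 0 1 -3.6 0 255;0 0 0 1 -3.6 0 255;0 0 0 1 -3.6 0 255;0 0 0 1 -3.6 0 255;0 0 0 1 -3.6 0 255;0 0 0 1 -3.6 0 255;0 0 0 1 -3.6 0 255;0 0 0 1.3 -3.1 0 255"

```text
time_s: 5.9
position: [0.5366, 0.221, 0.2051]
tool_rot: [[0.935, 0.356, -0.003], [0.356, -0.935, -0.0], [-0.003, -0.001, -1.0]]
ft_force: [1.3, 0.3, -1.1]
grip_width: 0.0127
gripper_force: 97.5
```

Request:
jog_arm:
  plan: "0 0 0 0 0 2 255;0 0 0 0 0 2 255;0 0 0 0 0 0 255;0 0 0 0 0 0 255"

```text
time_s: 6.23
position: [0.5375, 0.2188, 0.1653]
tool_rot: [[0.935, 0.355, -0.004], [0.355, -0.935, -0.001], [-0.004, -0.001, -1.0]]
ft_force: [0.0, -0.1, 0.3]
grip_width: 0.0128
gripper_force: 97.6
```

```bash
cat > look.py <<'E'
from fit import *
import sys
o=env.observe(); print(o["time_s"],o["position"].round(4),np.degrees(np.arctan2(o["tool_rot"][1,0],o["tool_rot"][0,0])).round(2))
R=F(20.8); zs=-.2449
tc=R.T@o["position"]-[.4863,.0142,zs]; print("TCP in board frame",tc.round(4),"nominal hole",(tc-[.033,0,-.027]).round(4))
a=[]
for c in("top","side"):
    im=imaging.get_image(c); hsv=cv2.cvtColor(im["pixels"],cv2.COLOR_RGB2HSV)
    blue=(hsv[...,0]>100)&(hsv[...,0]<130)&(hsv[...,1]>120)
    W=world(im,UV).reshape(400,640,3)
    seed=np.median(W[blue&(im["depth"]>0)&(np.linalg.norm(W-o["position"],axis=2)<.1)],0)
    try:
        x,Rb,P,k,_=fitface(im,seed,20.8,blue,.09)
        p=W[k]; e=np.linalg.svd(p-p.mean(0),full_matrices=False)[2][2]; e*=np.sign(e[2])
        L=(P@R)-[.4863,.0142,zs]; r=cv2.minAreaRect((L[:,1:]*1000).astype(np.float32))
        print(c,k.sum(),"psi",x[0].round(2),"free psi/el",np.degrees([np.arctan2(e[1],e[0]),np.arcsin(e[2])]).round(1),"front out",np.median(L[:,0]).round(4),"rect",np.round(r[0],1),np.round(r[1],1),round(r[2],1))
    except Exception as ex: print(c,ex)
    for q in("bracket_hole","bracket_grip","screw_zone"):
        for t in models.tip_of(c,q)[:3]:
            if np.linalg.norm(world(im,t["at"])[0]-o["position"])<.09: print(c,q,np.round(t["at"],1),round(t["confidence"],2))
    u,v=proj(im,R@(np.array([.4863,.0142,zs])+[.03,0,0]))[0].astype(int)
    a.append(cv2.resize(im["pixels"][v-35:v+35,u-28:u+28],(392,490),interpolation=cv2.INTER_CUBIC))
cv2.imwrite(sys.argv[1],np.hstack(a)[:,:,::-1])
E
python3 look.py pics/e.png
```

```text
6.2333 [0.5375 0.2188 0.1653] 20.79
TCP in board frame [ 0.0643 -0.0006 -0.0014] nominal hole [ 0.0313 -0.0006  0.0256]
top 64 psi 25.5 free psi/el [25.8 37.1] front out 0.037 rect [17.7 17.7] [46.  26.7] 84.3
side 300 psi 20.96 free psi/el [20.6 39.7] front out 0.0394 rect [ 1.9 18.5] [65.6 97.7] 1.2
side bracket_hole [343.5 231.6] 0.96
side bracket_grip [325.2 233.9] 0.63
side screw_zone [340.9 239. ] 0.81
side screw_zone [323.6 234.5] 0.42
```

View pics/e.png

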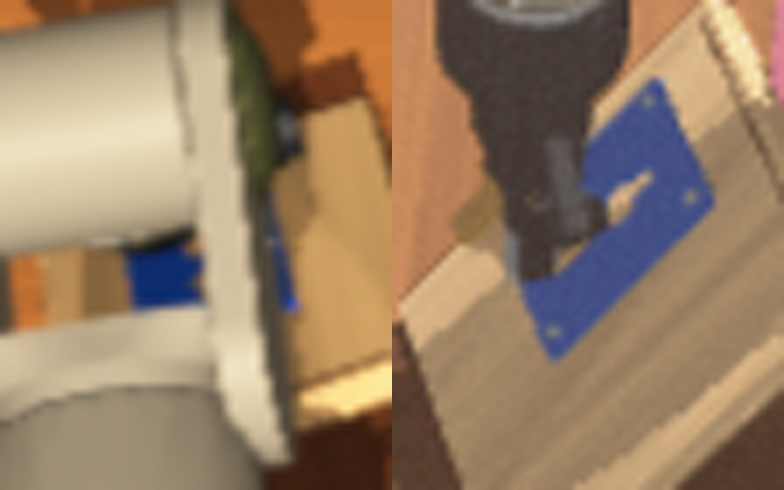

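The side view on the right shows the plate straight and parallel over the board, with hole and slot at about (625,195). The wrist blocks the top view. I'll work out the screw position from the first pictures, where nothing covered it.

```bash
python3 - <<'E'
from fit import *
R=F(20.8); zs=-.2449; O=np.array([.4863,.0142,zs])
for c,cen in(("top",(251,215)),("side",(342.5,236.5))):
    im=imaging.get_image(c); p=cv2.imread(f"pics/{c}0.png").astype(float)
    C=np.array(im["world_from_camera"])[:3,3]
    u0,v0=map(round,cen); w=p[v0-9:v0+10,u0-9:u0+10]
    # chroma: blue ratio deviates for brass vs plywood
    sat=1-w.min(2)/w.max(2); med=np.median(sat); wt=np.clip(sat-med-.08,0,None); 
    vv2,uu2=np.mgrid[v0-9:v0+10,u0-9:u0+10]; wt[np.hypot(uu2-cen[0],vv2-cen[1])>6]=0
    ctr=[(wt*uu2).sum()/wt.sum(),(wt*vv2).sum()/wt.sum()]
    print(c,np.round(ctr,2),(wt>0).sum())
    for h in(.0117,.008):
        D=world(im,ctr,[1.])[0]-C; P=C+D*((O[0]+h-C@R[:,0])/(D@R[:,0])); print("  h",h,(P@R-O).round(4))
    print((sat[3:16,3:16]*100).astype(int))
E
```

```text
top [250.64 214.81] 13
  h 0.0117 [ 0.0117 -0.0019  0.0163]
  h 0.008 [ 0.008  -0.0012  0.0109]
[[53 54 53 53 53 53 54 53 53 53 53 53 53]
 [54 54 53 54 53 53 54 54 53 53 53 53 53]
 [53 54 54 53 53 54 54 54 54 53 53 53 53]
 [53 54 54 53 54 55 56 56 54 53 53 53 53]
 [53 54 54 54 57 62 65 64 57 54 53 53 53]
 [53 53 54 56 60 66 67 69 59 54 53 54 54]
 [53 53 54 58 67 74 74 71 61 54 53 53 53]
 [53 53 53 56 66 71 64 53 52 54 53 53 53]
 [53 53 53 54 56 52 29 25 43 53 54 53 53]
 [52 53 53 53 53 51 41 40 49 53 54 53 54]
 [53 53 53 53 53 53 52 53 53 54 54 53 53]
 [52 53 53 53 53 53 54 54 54 54 54 54 53]
 [52 53 53 53 53 53 53 54 54 54 54 54 53]]
side [342.65 236.35] 11
  h 0.0117 [0.0117 0.0021 0.0134]
  h 0.008 [ 0.008  -0.0011  0.011 ]
[[39 39 38 39 39 38 38 38 37 38 38 37 37]
 [39 38 38 39 38 38 38 39 37 38 38 37 38]
 [38 38 39 38 38 38 38 38 39 38 39 37 38]
 [38 38 38 37 38 38 38 39 39 38 38 37 38]
 [38 38 38 38 37 39 44 49 41 38 39 37 38]
 [38 38 39 37 38 42 51 54 49 40 38 37 38]
 [40 39 37 38 41 41 44 53 48 34 36 39 40]
 [39 39 39 39 43 50 41 54 45 17 31 39 38]
 [38 38 38 38 39 48 52 52 33 26 36 39 38]
 [38 38 38 39 38 40 45 40 36 37 36 38 38]
 [38 38 38 39 37 36 38 37 39 40 38 38 37]
 [38 38 38 39 37 38 39 37 37 39 39 38 39]
 [39 37 38 37 35 37 38 38 37 38 38 38 38]]
```

Request:
jog_arm:
  plan: "0 0 0 -0.36 -0.12 0.3 255;0 0 0 -0.36 0 0.3 255;0 0 0 -0.35 0 0.3 255;0 0 0 0 0 0 255;0 0 0 0 0 0 255"

```text
time_s: 7.15
position: [0.5275, 0.2162, 0.1578]
tool_rot: [[0.935, 0.355, -0.001], [0.355, -0.935, -0.0], [-0.001, -0.0, -1.0]]
ft_force: [-0.2, -0.2, -0.5]
grip_width: 0.0127
gripper_force: 97.6
```

```bash
cat > st.py <<'E'
from fit import *
o=env.observe(); R=F(20.8); t=R.T@o["position"]-[.4863,.0142,-.2449]
print(o["time_s"],"hole",((t-[.033,0,-.027])*1000).round(2),"F board",(R.T@o["ft_force"]).round(2),"M",(R.T@o["wrist_torque"]).round(3),"yaw",np.degrees(np.arctan2(o["tool_rot"][1,0],o["tool_rot"][0,0])).round(2),"z",o["tool_rot"][:,2].round(4))
E
python3 st.py
```

```text
7.15 hole [18.72  0.61 26.51] F board [-0.54 -0.13 -0.26] M [ 0.005 -0.061  0.064] yaw 20.79 z [-5.e-04 -1.e-04 -1.e+00]
```

Request:
jog_arm:
  plan: "0 0 0 -0.077 0 0.064 255;0 0 0 -0.077 0 0.064 255;0 0 0 -0.077 0 0.064 255;0 0 0 -0.077 0 0.064 255;0 0 0 -0.077 0 0.064 255;0 0 0 0 0 0 255"

```text
time_s: 7.65
position: [0.524, 0.2149, 0.1547]
tool_rot: [[0.935, 0.355, -0.0], [0.355, -0.935, -0.0], [-0.0, -0.0, -1.0]]
ft_force: [-0.6, -0.2, -0.7]
grip_width: 0.0126
gripper_force: 97.6
```

```bash
python3 st.py
```

```text
7.65 hole [13.83  0.59 26.47] F board [-0.94 -0.   -0.13] M [-0.031 -0.004  0.036] yaw 20.8 z [-3.e-04 -0.e+00 -1.e+00]
```

Request:
jog_arm:
  plan: "0 0 0 -0.077 0 0.064 255;0 0 0 0 0 0 255"

```text
time_s: 7.82
position: [0.5234, 0.2146, 0.1541]
tool_rot: [[0.935, 0.355, -0.0], [0.355, -0.935, -0.0], [-0.0, -0.0, -1.0]]
ft_force: [-0.7, 0.4, -0.5]
grip_width: 0.013
gripper_force: 97.6
```

Request:
jog_arm:
  plan: "0 0 0 -0.058 0 0.048 255;0 0 0 0 0 0 255"

```text
time_s: 7.98
position: [0.5228, 0.2144, 0.1536]
tool_rot: [[0.935, 0.355, -0.0], [0.355, -0.935, 0.0], [-0.0, -0.0, -1.0]]
ft_force: [-0.2, -0.1, -1.0]
grip_width: 0.0124
gripper_force: 97.6
```

```bash
python3 st.py
```

```text
7.9833 hole [12.19  0.56 26.46] F board [-0.82 -0.01 -0.68] M [ 0.008 -0.029  0.032] yaw 20.79 z [-1.e-04  0.e+00 -1.e+00]
```

Request:
jog_arm:
  plan: "0 0 0 -0.058 0 0.048 255;0 0 0 0 0 0 255"

```text
time_s: 8.15
position: [0.5223, 0.2142, 0.1531]
tool_rot: [[0.935, 0.355, -0.0], [0.355, -0.935, -0.0], [-0.0, -0.0, -1.0]]
ft_force: [0.0, -0.2, -1.4]
grip_width: 0.013
gripper_force: 97.6
```

Request:
jog_arm:
  plan: "0 0 0 -0.058 0 0.048 255;0 0 0 0 0 0 255"

```text
time_s: 8.32
position: [0.5218, 0.214, 0.1527]
tool_rot: [[0.935, 0.355, 0.0], [0.355, -0.935, 0.0], [0.0, -0.0, -1.0]]
ft_force: [0.1, 0.4, -0.3]
grip_width: 0.0127
gripper_force: 97.6
```

```bash
python3 st.py
```

```text
8.3167 hole [10.78  0.56 26.46] F board [-0.02  0.35 -0.37] M [ 0.02  -0.063  0.025] yaw 20.8 z [ 1.e-04  1.e-04 -1.e+00]
```

Request:
jog_arm:
  plan: "0 0 0 -0.058 0 0.048 255;0 0 0 0 0 0 255"

```text
time_s: 8.48
position: [0.5217, 0.2139, 0.1526]
tool_rot: [[0.935, 0.355, 0.002], [0.355, -0.935, 0.0], [0.002, 0.0, -1.0]]
ft_force: [2.1, 0.5, 1.1]
grip_width: 0.0129
gripper_force: 97.8
```

Request:
jog_arm:
  plan: "0 0 0 -0.058 0 0.048 255;0 0 0 0 0 0 255"

```text
time_s: 8.65
position: [0.5216, 0.2139, 0.1526]
tool_rot: [[0.935, 0.355, 0.003], [0.355, -0.935, 0.001], [0.003, 0.0, -1.0]]
ft_force: [4.5, 3.0, 4.4]
grip_width: 0.0128
gripper_force: 98.2
```

Request:
jog_arm:
  plan: "0 0 0 -0.058 0 0.048 255;0 0 0 0 0 0 255"

```text
time_s: 8.82
position: [0.5216, 0.2138, 0.1525]
tool_rot: [[0.935, 0.355, 0.005], [0.355, -0.935, 0.001], [0.005, 0.0, -1.0]]
ft_force: [5.8, 2.5, 6.6]
grip_width: 0.0129
gripper_force: 98.7
```

```bash
python3 st.py
```

```text
8.8167 hole [10.44  0.48 26.52] F board [9.04 0.27 0.97] M [ 0.151 -0.85  -0.182] yaw 20.79 z [ 0.0047  0.0014 -1.    ]
```

Request:
jog_arm:
  plan: "0 0 0 0.102 0 0.045 255;0 0 0 0.064 0 0.077 255;0 0 0 0.064 0 0.077 255;0 0 0 0.064 0 0.077 255;0 0 0 0 0 0 255"

```text
time_s: 9.23
position: [0.524, 0.2146, 0.1495]
tool_rot: [[0.935, 0.355, 0.003], [0.355, -0.935, 0.001], [0.003, 0.001, -1.0]]
ft_force: [4.9, 2.0, 5.4]
grip_width: 0.0127
gripper_force: 98.7
```

Request:
jog_arm:
  plan: "0 0 0 0.064 0 0.077 255;0 0 0 0.064 0 0.077 255;0 0 0 0.064 0 0.077 255;0 0 0 0 0 0 255"

```text
time_s: 9.57
position: [0.5258, 0.2153, 0.1471]
tool_rot: [[0.935, 0.355, 0.003], [0.355, -0.935, 0.001], [0.003, 0.001, -1.0]]
ft_force: [5.5, 2.2, 5.6]
grip_width: 0.0128
gripper_force: 98.6
```

```bash
python3 st.py
```

```text
9.5667 hole [10.32  0.36 19.52] F board [8.14 0.07 0.43] M [ 0.021 -0.671  0.014] yaw 20.79 z [ 3.2e-03  6.0e-04 -1.0e+00]
```

Request:
jog_arm:
  plan: "0 0 0 0.08 0 0.065 255;0 0 0 0.064 0 0.077 255;0 0 0 0.064 0 0.077 255;0 0 0 0 0 0 255"

```text
time_s: 9.9
position: [0.5275, 0.216, 0.1444]
tool_rot: [[0.935, 0.355, 0.002], [0.355, -0.935, 0.0], [0.002, 0.0, -1.0]]
ft_force: [5.0, 1.8, 2.7]
grip_width: 0.0127
gripper_force: 98.2
```

Request:
jog_arm:
  plan: "0 0 0 0.064 0 0.077 255;0 0 0 0.064 0 0.077 255;0 0 0 0 0 0 255"

```text
time_s: 10.15
position: [0.5278, 0.2162, 0.1419]
tool_rot: [[0.935, 0.355, -0.001], [0.355, -0.935, -0.0], [-0.001, 0.0, -1.0]]
ft_force: [4.4, 0.2, -1.9]
grip_width: 0.0132
gripper_force: 97.5
```

```bash
python3 st.py
```

```text
10.15 hole [ 8.73  0.44 14.11] F board [ 1.95 -1.39 -4.11] M [-0.076 -0.765  0.151] yaw 20.79 z [-7.e-04 -4.e-04 -1.e+00]
```

Request:
jog_arm:
  plan: "0 0 0 0.064 0 0.077 255;0 0 0 0 0 0 255"

```text
time_s: 10.32
position: [0.5279, 0.2164, 0.1409]
tool_rot: [[0.935, 0.355, -0.002], [0.355, -0.935, -0.001], [-0.002, -0.0, -1.0]]
ft_force: [1.6, -1.1, -2.5]
grip_width: 0.0125
gripper_force: 97.6
```

```bash
python3 st.py
```

```text
10.3167 hole [ 8.16  0.61 13.25] F board [-0.78 -1.54 -2.61] M [-0.101 -0.264  0.086] yaw 20.79 z [-2.4e-03 -6.0e-04 -1.0e+00]
```

Request:
jog_arm:
  plan: "0 0 0 0.032 0.04 0.038 255;0 0 0 -0.077 0 0.064 255;0 0 0 -0.077 0 0.064 255;0 0 0 0 0 0 255"

```text
time_s: 10.65
position: [0.527, 0.2157, 0.1398]
tool_rot: [[0.935, 0.355, -0.001], [0.355, -0.935, -0.0], [-0.001, -0.0, -1.0]]
ft_force: [-0.0, 0.1, 0.1]
grip_width: 0.0126
gripper_force: 97.5
```

```bash
python3 st.py
```

```text
10.65 hole [ 6.63  0.29 13.08] F board [0.07 0.06 0.12] M [-0.018 -0.005  0.003] yaw 20.8 z [-1.1e-03 -1.0e-04 -1.0e+00]
```

Request:
jog_arm:
  plan: "0 0 0 -0.077 0 0.064 255;0 0 0 -0.077 0 0.064 255;0 0 0 -0.077 0 0.064 255;0 0 0 0 0 0 255"

```text
time_s: 10.98
position: [0.5251, 0.2149, 0.138]
tool_rot: [[0.935, 0.355, -0.0], [0.355, -0.935, -0.0], [-0.0, -0.0, -1.0]]
ft_force: [-0.9, -0.3, -1.2]
grip_width: 0.0127
gripper_force: 97.5
```

Request:
jog_arm:
  plan: "0 0 0 -0.077 0 0.064 255;0 0 0 -0.077 0 0.064 255;0 0 0 0 0 0 255"

```text
time_s: 11.23
position: [0.5237, 0.2143, 0.1367]
tool_rot: [[0.935, 0.355, -0.0], [0.355, -0.935, -0.0], [-0.0, -0.0, -1.0]]
ft_force: [0.1, -0.6, -1.5]
grip_width: 0.0131
gripper_force: 97.5
```

```bash
python3 st.py
```

```text
11.2333 hole [ 1.91  0.19 13.02] F board [-1.03 -0.59 -1.06] M [-0.051 -0.03   0.009] yaw 20.8 z [-3.e-04 -1.e-04 -1.e+00]
```

Request:
jog_arm:
  plan: "0 0 0 -0.077 0 0.064 255;0 0 0 -0.077 0 0.064 255;0 0 0 0 0 0 255"

```text
time_s: 11.48
position: [0.5223, 0.2138, 0.1354]
tool_rot: [[0.935, 0.355, -0.0], [0.355, -0.935, -0.0], [-0.0, -0.0, -1.0]]
ft_force: [0.1, -0.3, -0.6]
grip_width: 0.0129
gripper_force: 97.5
```

Request:
jog_arm:
  plan: "0 0 0 -0.046 0 0.038 255;0 0 0 0 0 0 255"

```text
time_s: 11.65
position: [0.522, 0.2136, 0.1351]
tool_rot: [[0.935, 0.355, -0.0], [0.355, -0.935, -0.0], [-0.0, -0.0, -1.0]]
ft_force: [-0.7, -0.5, -0.5]
grip_width: 0.0131
gripper_force: 97.5
```

Request:
jog_arm:
  plan: "0 0 0 -0.046 0 0.038 255;0 0 0 0 0 0 255"

```text
time_s: 11.82
position: [0.5219, 0.2136, 0.1351]
tool_rot: [[0.935, 0.355, 0.001], [0.355, -0.935, 0.0], [0.001, 0.0, -1.0]]
ft_force: [0.9, -0.3, -0.2]
grip_width: 0.0128
gripper_force: 98.0
```

```bash
python3 st.py
```

```text
11.8167 hole [-0.66  0.14 13.02] F board [ 0.41 -0.55 -0.6 ] M [ 0.057 -0.199 -0.119] yaw 20.79 z [ 1.e-03  3.e-04 -1.e+00]
```

Request:
jog_arm:
  plan: "0 0 0 -0.023 0 0.019 255;0 0 0 0.096 0 0.115 255;0 0 0 0.096 0 0.115 255;0 0 0 0.096 0 0.115 255;0 0 0 0 0 0 255"

```text
time_s: 12.23
position: [0.5248, 0.2146, 0.1313]
tool_rot: [[0.935, 0.355, 0.002], [0.355, -0.935, 0.0], [0.002, 0.0, -1.0]]
ft_force: [3.8, 1.4, 1.9]
grip_width: 0.013
gripper_force: 98.2
```

```bash
python3 st.py
```

```text
12.2333 hole [-0.71  0.09  8.18] F board [ 4.33 -0.03 -1.12] M [-0.055 -0.673 -0.147] yaw 20.79 z [ 1.6e-03  5.0e-04 -1.0e+00]
```

Request:
jog_arm:
  plan: "0 0 0 0.096 0 0.115 255;0 0 0 0.096 0 0.115 255;0 0 0 0.096 0 0.115 255;0 0 0 0 0 0 255"

```text
time_s: 12.57
position: [0.5274, 0.2156, 0.1279]
tool_rot: [[0.935, 0.355, 0.002], [0.355, -0.935, 0.0], [0.002, 0.0, -1.0]]
ft_force: [4.1, 0.9, 2.8]
grip_width: 0.0128
gripper_force: 98.3
```

Request:
jog_arm:
  plan: "0 0 0 0.096 0 0.115 255;0 0 0 0.096 0 0.115 255;0 0 0 0.064 0 0.077 255;0 0 0 0 0 0 255"

```text
time_s: 12.9
position: [0.5298, 0.2165, 0.1249]
tool_rot: [[0.935, 0.355, 0.002], [0.355, -0.935, 0.0], [0.002, 0.0, -1.0]]
ft_force: [4.1, 1.8, 4.0]
grip_width: 0.0126
gripper_force: 98.5
```

```bash
python3 st.py
```

```text
12.9 hole [-0.73  0.07 -0.18] F board [6.   0.22 0.19] M [ 0.019 -0.699 -0.17 ] yaw 20.78 z [ 1.5e-03  5.0e-04 -1.0e+00]
```

Request:
jog_arm:
  plan: "0 0 0 0.087 0 0.058 255;0 0 0 0.064 0 0.077 255;0 0 0 0 0 0 255"

```text
time_s: 13.15
position: [0.531, 0.217, 0.1234]
tool_rot: [[0.935, 0.355, 0.001], [0.355, -0.935, 0.0], [0.001, 0.0, -1.0]]
ft_force: [4.0, 0.8, 5.0]
grip_width: 0.0122
gripper_force: 98.6
```

Request:
jog_arm:
  plan: "0 0 0 0.045 0 0.054 255;0 0 0 0 0 0 255"

```text
time_s: 13.32
position: [0.5314, 0.2171, 0.1229]
tool_rot: [[0.935, 0.355, 0.001], [0.355, -0.935, 0.0], [0.001, 0.0, -1.0]]
ft_force: [4.7, 1.5, 4.7]
grip_width: 0.013
gripper_force: 98.6
```

Request:
jog_arm:
  plan: "0 0 0 0.045 0 0.054 255;0 0 0 0 0 0 255"

```text
time_s: 13.48
position: [0.5317, 0.2173, 0.1224]
tool_rot: [[0.935, 0.355, 0.001], [0.355, -0.935, 0.0], [0.001, 0.0, -1.0]]
ft_force: [3.6, -0.1, 6.4]
grip_width: 0.0126
gripper_force: 98.6
```

Request:
jog_arm:
  plan: "0 0 0 0.045 0 0.054 255;0 0 0 0 0 0 255"

```text
time_s: 13.65
position: [0.5322, 0.2174, 0.1218]
tool_rot: [[0.935, 0.355, 0.001], [0.355, -0.935, 0.0], [0.001, 0.0, -1.0]]
ft_force: [3.9, 1.2, 5.1]
grip_width: 0.0127
gripper_force: 98.6
```

```bash
python3 st.py
```

```text
13.65 hole [-0.74  0.09 -4.18] F board [ 6.35 -0.27  1.31] M [ 0.034 -0.579 -0.187] yaw 20.79 z [ 8.e-04  2.e-04 -1.e+00]
```

Request:
jog_arm:
  plan: "0 0 0 0.06 0 0.042 255;0 0 0 0 0 0 255"

```text
time_s: 13.82
position: [0.5326, 0.2176, 0.1213]
tool_rot: [[0.935, 0.355, 0.0], [0.355, -0.935, 0.0], [0.0, 0.0, -1.0]]
ft_force: [3.1, 0.7, 4.8]
grip_width: 0.013
gripper_force: 98.5
```

Request:
jog_arm:
  plan: "0 0 0 0.045 0 0.054 255;0 0 0 0 0 0 255"

```text
time_s: 13.98
position: [0.533, 0.2177, 0.1208]
tool_rot: [[0.935, 0.355, 0.0], [0.355, -0.935, 0.0], [0.0, 0.0, -1.0]]
ft_force: [3.4, -0.7, 4.3]
grip_width: 0.013
gripper_force: 98.5
```

```bash
python3 st.py
```

```text
13.9833 hole [-0.73  0.07 -5.57] F board [ 5.02 -1.83  1.39] M [-0.028 -0.604 -0.17 ] yaw 20.79 z [ 4.e-04  0.e+00 -1.e+00]
```

Request:
jog_arm:
  plan: "0 0 0 0.045 0 0.054 255;0 0 0 0 0 0 255"

```text
time_s: 14.15
position: [0.5334, 0.2179, 0.1204]
tool_rot: [[0.935, 0.355, 0.0], [0.355, -0.935, -0.0], [0.0, 0.0, -1.0]]
ft_force: [2.5, 1.7, 4.9]
grip_width: 0.0126
gripper_force: 98.7
```

Request:
jog_arm:
  plan: "0 0 0 0.045 0 0.054 255;0 0 0 0 0 0 255"

```text
time_s: 14.32
position: [0.5335, 0.2179, 0.1201]
tool_rot: [[0.935, 0.355, -0.0], [0.355, -0.935, -0.0], [-0.0, 0.0, -1.0]]
ft_force: [0.8, 0.2, 9.2]
grip_width: 0.0131
gripper_force: 99.3
```

```bash
python3 st.py
```

```text
14.3167 hole [-0.74  0.09 -6.38] F board [ 6.56 -0.12  6.53] M [-0.079  0.036 -0.147] yaw 20.79 z [-2.e-04 -4.e-04 -1.e+00]
```

Request:
jog_arm:
  plan: "0 0 0 0.038 0 -0.032 255;0 0 0 0 0 0 255;0 0 0 0 0 0 255"
  grip_force: 40

```text
time_s: 14.57
position: [0.5335, 0.218, 0.1202]
tool_rot: [[0.935, 0.355, -0.001], [0.355, -0.935, -0.001], [-0.001, 0.0, -1.0]]
ft_force: [-0.3, -1.1, 8.9]
grip_width: 0.0131
gripper_force: 98.7
```

```bash
python3 st.py; python3 look.py pics/f.png
```

```text
14.5667 hole [-0.7   0.09 -6.37] F board [ 5.21 -0.93  7.25] M [-0.089  0.131 -0.152] yaw 20.79 z [-1.2e-03 -7.0e-04 -1.0e+00]
14.5667 [0.5335 0.218  0.1202] 20.79
TCP in board frame [ 0.0323  0.0001 -0.0334] nominal hole [-0.0007  0.0001 -0.0064]
top 40 psi 16.69 free psi/el [14.3 35.9] front out 0.0057 rect [ 17.  -17.9] [25.8 29.6] 84.4
side 288 psi 20.35 free psi/el [20.3 39.9] front out 0.0049 rect [  4.2 -14.6] [66.4 98. ] 0.7
side bracket_hole [341.9 241.4] 0.85
side bracket_grip [327.  244.3] 0.75
side screw_zone [341.6 236.6] 0.86
```

View pics/f.png

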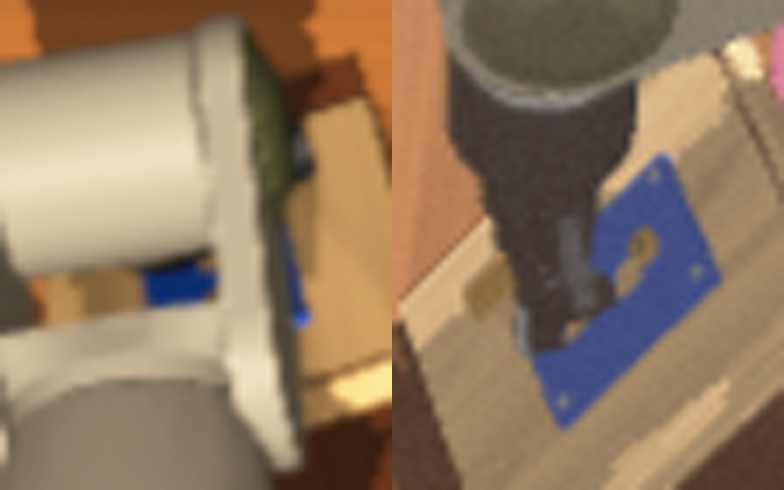

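The side view on the right shows the brass head at the top end of the slot (640,245) and the plate flat and square on the board. Releasing.

Request:
jog_arm:
  plan: "0 0 0 0 0 0 255;0 0 0 0 0 0 200;0 0 0 0 0 0 150;0 0 0 0 0 0 100;0 0 0 0 0 0 100;0 0 0 0 0 0 100;0 0 0 0 0 0 100"
  grip_force: 20

```text
time_s: 15.55
position: [0.5338, 0.2182, 0.1197]
tool_rot: [[0.935, 0.355, -0.001], [0.355, -0.935, -0.0], [-0.001, -0.0, -1.0]]
ft_force: [-0.0, 0.6, 0.2]
grip_width: 0.0516
gripper_force: 0.0
```

```bash
python3 st.py; python3 look.py pics/g.png
```

```text
15.55 hole [-0.68  0.21 -6.96] F board [0.3  0.61 0.03] M [ 0.009 -0.021  0.013] yaw 20.8 z [-7.e-04 -1.e-04 -1.e+00]
15.55 [0.5338 0.2182 0.1197] 20.8
TCP in board frame [ 0.0323  0.0002 -0.034 ] nominal hole [-0.0007  0.0002 -0.007 ]
top 38 psi 19.55 free psi/el [17.3 33.8] front out 0.0049 rect [ 18.6 -21.1] [19.9 33.7] 60.0
top screw_zone [248.7 211.2] 0.57
side 220 psi 19.76 free psi/el [19.8 39.1] front out 0.0048 rect [ 4.1 -9.9] [67.4 88.9] 0.1
side bracket_hole [341.  244.5] 0.73
side bracket_grip [327.4 244.7] 0.88
side screw_zone [341.3 238.7] 0.77
```

Released with the force at zero. Retreating straight up and away from the board.

Request:
jog_arm:
  plan: "0 0 0 0 0 -1 100;0 0 0 0 0 -2 100;0 0 0 0 0 -3 100;0 0 0 0 0 -3 100;0 0 0 0 0 -3 100;0 0 0 3 1 -2 100;0 0 0 3 3 0 100;0 0 0 1 4 0 100;0 0 0 1 4 0 100;0 0 0 1 4 0 100"

```text
time_s: 16.78
position: [0.675, 0.0996, 0.2608]
tool_rot: [[0.935, 0.356, 0.0], [0.356, -0.935, 0.0], [0.0, 0.0, -1.0]]
ft_force: [0.3, 0.7, -0.5]
grip_width: 0.0521
gripper_force: 0.0
```

Request:
jog_arm:
  plan: "0 0 0 0 4 0 100;0 0 0 0 4 0 100;0 0 0 0 4 0 100;0 0 0 0 0 0 100;0 0 0 0 0 0 100"

```text
time_s: 17.2
position: [0.7171, -0.0136, 0.2598]
tool_rot: [[0.936, 0.352, -0.0], [0.352, -0.936, 0.0], [-0.0, -0.0, -1.0]]
ft_force: [0.1, -0.3, -0.4]
grip_width: 0.052
gripper_force: 0.0
```

```bash
python3 - <<'E'
import runpy,sys
from fit import *
R=F(20.8); O=np.array([.4863,.0142,-.2449]); a=[]
for c in("top","side"):
    im=imaging.get_image(c); hsv=cv2.cvtColor(im["pixels"],cv2.COLOR_RGB2HSV)
    blue=(hsv[...,0]>100)&(hsv[...,0]<130)&(hsv[...,1]>120)
    x,Rb,P,k,_=fitface(im,R@(O+[.005,0.02,-.01]),20.8,blue,.09)
    L=P@R-O; r=cv2.minAreaRect((L[:,1:]*1000).astype(np.float32))
    print(c,k.sum(),x.round(3),np.median(L[:,0]).round(4),r)
    u,v=proj(im,R@(O+[.03,0,0]))[0].astype(int)
    a.append(cv2.resize(im["pixels"][v-35:v+35,u-28:u+28],(392,490),interpolation=cv2.INTER_CUBIC))
cv2.imwrite("pics/h.png",np.hstack(a)[:,:,::-1]); print(env.observe()["ft_force"],env.observe()["time_s"])
E
```

```text
top 310 [21.582  0.492] 0.0055 ((-0.4385643005371094, -9.488601684570312), (103.00183868408203, 66.6290283203125), 89.96983337402344)
side 289 [20.709  0.491] 0.005 ((4.357627868652344, -14.102733612060547), (96.9122314453125, 66.78044891357422), 89.6173095703125)
[-0.13318265  0.9466368   0.92224991] 17.3
```

View pics/h.png

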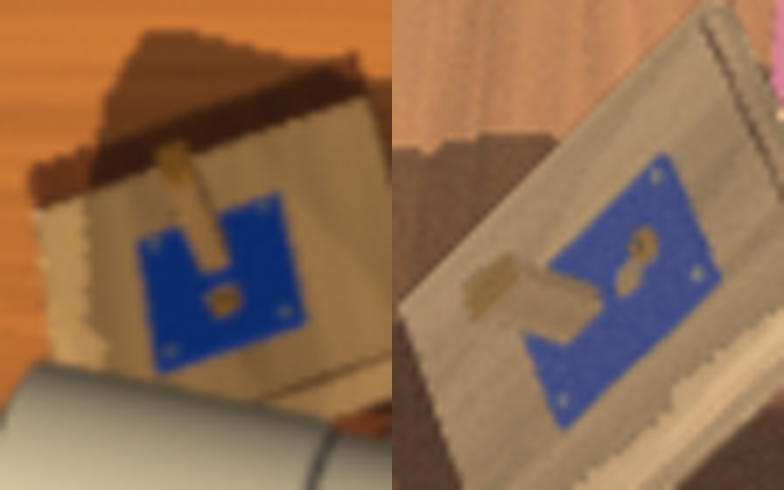

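Both views show the bracket hanging flat and straight, with the screw head at the top end of the slot: (222,300) in the top view and (640,245) in the side view. The robot is clear of it.

```bash
python3 -c "
from rig import job
print(job.close_job())"
```

```text
the job is handed in; nothing more can be done
None
```

The blue bracket hangs on the screw, flat and straight, with the shank at the top of the slot; contact readings stayed around 10 N or less, the arm is clear, and the job was handed in at about 17 s.

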